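Square up the slumped spot plates

ROBOT

A 6-joint arm with a two-finger parallel gripper is mounted at the origin on the work surface. World frame = base frame: x ahead of the robot, y to its left, z up, the work surface at z = 0. Lengths are in m, angles in rad, forces in N, time in s.
With the tool pointing down it reaches from about 0.35 to 0.85 m from the base axis. Payload 8.1 kg.
Tool frame: the origin (TCP) lies midway between the tips of the shut fingers; the grasp point (between the pads) lies 19 mm behind it (tcp_to_grasp is the distance from the TCP to the grasp point, in m); x points along the fingers, y is the direction in which the jaws open and shut, and the axes are right-handed (so a half turn about x gives the same grasp; the last joint's range is limited). The gripper opens to 85 mm and grips with 20 to 120 N. Pads are 22 mm wide; open, the fingers measure 114 mm over their backs; the gripper's body (76 mm by 85 mm) begins 54 mm behind the grasp point. The pads swing forward as they close: fully open they stand 13 mm farther back than shut.
Start: joints at [1.262, 0.13, 1.488, -0, 1.523, -0.085], TCP at [0.133, 0.585, 0.231] pointing down, gripper open.
Joint ranges: [-2.96, 2.96], [-0.89, 2.26], [0.02, 2.5], [-1.34, 4.48], [0, 2.73], [-2.66, 2.66]. Speed limits (rad/s): [2.39, 2.39, 2.79, 3.14, 3.14, 3.14].

INTERFACE

Orientations are given as a unit quaternion [x, y, z, w].
In Python, from workcell import sense, camera, finish_job, regions_of, tcp_to_grasp gives the robot as it stands.
- The arm moves only by the tool send_rows, never from a script. Its argument "targets" is text: rows parted by semicolons, each of 6 numbers parted by spaces: the shift along the tool's x, y, z in cm, then the turn, a rotation vector about the tool's x, y, z in rad. A call has 1 to 12 rows; each row is the pose to reach, as a shift and turn from the pose measured when the call began, along the tool's axes at that moment; what a row does not reach only later rows make up. A row lasts 1/8 s, in which the tool goes at most 62.5 mm and 10.7 degrees, less where a joint would pass 70% of its speed; a pose out of reach is approached as far as the arm can. A call with a gripper value outside its range is refused whole. "fingers" is the closure, from -1 (fully open) to 1 (shut), set as the call begins (left out, the last holds). The fingers move at their own pace and stop on an object; "newtons" is the grip in N (left out, the last holds). Time passes only in rows, so rows that repeat a pose let the fingers close. It gives the time, the measured TCP pose, the force and the opening at its end, in the units of the state.
- sense(): the state, without advancing time (a new reading comes with each control period).
- camera(name): name is "scene" or "top" or "wrist"; returns a dict with "pixels" (384x512x3 uint8, red, green, blue), "intrinsics" (3x3 intrinsics, pixels), "R" (3x3) and "t" (3): a world point X has camera coordinates R X + t. Camera axes: x right, y down, z forward; pixel columns grow to the right and rows downward; lengths in m; the calibration is good to about 2 mm. A picture is of the moment at which its call begins. There is no depth.
- finish_job(): hands the job in, once; it reports no verdict.
Trained networks look in a picture, given as the dict that the camera call returned (one of the last four; its "shot" number tells which), for a name from the list of things; names that differ only in an ending like _2 or _b are one class to them, and where a whole thing is asked for, a point or a joint stands for the part that bears it (a point fixed in the world has none). Each returns a list of dicts, best first, with "confidence" (0 to 1); they miss things now and then, are a little off and sometimes report something else, mostly with a low value. They report only what shows in the picture. A call takes as long as a camera call. They do not tell look-alikes from the thing itself.
- regions_of(picture, thing): "pixels" (384x512 bool, what is visible of it) and "point" ([column, row] in pixels, amid what is visible of it).
The state is a dict: "clock": time; "q": joint angles; "joint_vel": joint speeds; "joint_efforts": joint torques, N m; "ee_pos": TCP position; "tool_rot": TCP orientation; "wrist_force": force on the tool from outside, world axes, zero at the start; "wrist_torque": the same for the moment, N m; "grip_width": finger opening in m.
Only numpy, scipy, OpenCV 4.12 (cv2) and the standard library are available. Lean on these libraries where they do the work, as an engineer would, in place of code of your own. Each camera call takes 0.05 s, during which the arm holds its last target. There are 200 camera calls.

TASK

The row of three white porcelain spot plates has slumped in its steel holder. Slide the row's feet in until the plates stand upright, packed against the tall backstop, and push them sideways so that all three butt against the holder's side cheek, without letting any of them topple over. The matching holder with the blue plates and the white plate lying flat on the bench are not part of the job.

Things in the scene. Friction and masses are not known exactly. Their poses are not given: they have to be found in the camera images.
- holder: Fixed steel holder with the white plates. Origin on the bench; x away from robot, y left, turned up to 16 deg. Floor 6 mm thick, x -42..48, y -70..70 mm. Backstop: wall on the robot's side, 60 high, face at x = -36. Side cheek: wall at the +y end, 46 high, x -36..24, face at y = +62. Other sides open. Packed plates: centres at x = -32, -24, -16, y = +22.
- plate_inner: White porcelain spot plate, six wells, loose, 80 wide (y) x 56 high (z) x 8 mm thick (x), 60 to 130 g. Origin: centre of its 80 x 8 mm underside; z up the plate, x away from the backstop. Starts leaning 22 degrees, top towards the backstop, foot out, edge 20 to 48 mm short of the cheek. Next to the backstop, top edge on it.
- plate_middle: White porcelain spot plate, six wells, loose, 80 wide (y) x 56 high (z) x 8 mm thick (x), 60 to 130 g. Origin: centre of its 80 x 8 mm underside; z up the plate, x away from the backstop. Starts leaning 22 degrees, top towards the backstop, foot out, edge 20 to 48 mm short of the cheek. The middle one, lying on plate_inner.
- plate_outer: White porcelain spot plate, six wells, loose, 80 wide (y) x 56 high (z) x 8 mm thick (x), 60 to 130 g. Origin: centre of its 80 x 8 mm underside; z up the plate, x away from the backstop. Starts leaning 22 degrees, top towards the backstop, foot out, edge 20 to 48 mm short of the cheek. Farthest out, lying on plate_middle; pushing its foot in moves all three.
Not all that is in view belongs to the job. What is shaped like the plate_middle but pink or yellow is not meant.

How it is judged:
At the end, for the whole second after the job is handed in: All three white plates stand on the holder's floor within 11 degrees of upright and of square to the holder, each with the middle of its lower edge at most 33 mm from the backstop's face and its edge at most 12 mm short of the side cheek, at rest (angle between each of plate_inner, plate_middle, plate_outer's own z axis and vertical below 0.19 rad and x of plate_inner in the frame of holder between -0.04 and -0.003 m and y of plate_inner in the frame of holder between 0.01 and 0.03 m and z of each of plate_inner, plate_middle, plate_outer in the frame of holder below 0.014 m and angle between the y axis of each of plate_inner, plate_middle, plate_outer and the y axis of holder, either way round below 0.19 rad and linear speed of each of plate_inner, plate_middle, plate_outer below 0.02 m/s and x of plate_middle in the frame of holder between -0.04 and -0.003 m and y of plate_middle in the frame of holder between 0.01 and 0.03 m and x of plate_outer in the frame of holder between -0.04 and -0.003 m and y of plate_outer in the frame of holder between 0.01 and 0.03 m); the robot touches nothing.
It fails at once if a white plate topples over (leans more than 49 degrees) (angle between any of plate_inner, plate_middle, plate_outer's own z axis and vertical above 0.85 rad).
It also fails if it takes over 34 s, if anything falls off the work surface, if the arm or the gripper's body presses on something with over 40 N, if the wrist force passes 120 N, or if a joint passes its speed limit or range.

## Working session

There is one attempt and no reset: what is moved stays moved. The work goes in short steps, Python scripts to look and compute and a tool call to move; the robot and the scene stay as the last step left them, time stands still between calls to the robot, and variables do not carry over. Pictures are saved under pics/ and viewed, about 8 in all and at most 12, crops included, and the job is handed in when it is done.

Besides the shell and the picture viewer there is one more tool, called after "Call:" as a command line: name --argument value ..., lists and objects as JSON in quotes. send_rows: Moves the arm, as the interface text tells. Its arguments: {"type":"object","properties":{"targets":{"type":"string"},"fingers":{"type":"number"},"newtons":{"type":"number"}},"required":["targets"]}

```bash
mkdir -p pics; cat > h.py <<'E'
import numpy as np, cv2
from workcell import *
def save(p,n): cv2.imwrite('pics/'+n+'.png',p['pixels'][:,:,::-1])
def ray(p,uv):
    d=p['R'].T@(np.linalg.inv(p['intrinsics'])@np.array([uv[0],uv[1],1.])); c=-p['R'].T@p['t']; return c,d
def onz(p,uv,z):
    c,d=ray(p,uv); return c+d*(z-c[2])/d[2]
def proj(p,X):
    x=p['intrinsics']@(p['R']@np.array(X)+p['t']); return x[:2]/x[2]
E
python3 - <<'E'
from h import *
a=camera('top');b=camera('scene')
im=np.hstack([a['pixels'],b['pixels']])[:,:,::-1]
cv2.imwrite('pics/ab.png',cv2.resize(im,(800,300),interpolation=cv2.INTER_AREA)); save(a,'top');save(b,'scene')
for p,n in((a,'top'),(b,'scene')):
    print(n,-p['R'].T@p['t'])
    for th in('holder','plate_outer','plate_inner'):
        for r in regions_of(p,th): print(th,r['confidence'],r['point'],onz(p,r['point'],0.03).round(3),r['pixels'].sum())
s=sense();print(s['ee_pos'],s['tool_rot'],s['clock'],tcp_to_grasp)
E
```

```text
top [ 0.46649373 -0.0540276   0.89247997]
holder 0.67 [308.8, 176.1] [ 0.574 -0.133  0.03 ] 2629
plate_outer 0.8 [319.0, 183.4] [ 0.561 -0.151  0.03 ] 606
plate_inner 0.67 [321.8, 196.9] [ 0.536 -0.155  0.03 ] 254
scene [ 1.08186764 -0.1463075   0.79364148]
holder 0.72 [228.8, 218.2] [ 0.589 -0.133  0.03 ] 2094
plate_outer 0.62 [216.9, 202.9] [ 0.546 -0.154  0.03 ] 918
plate_inner 0.59 [218.6, 188.6] [ 0.508 -0.146  0.03 ] 97
[0.13310527 0.58497571 0.23113068] [ 0.0788638   0.70269947 -0.07905862  0.70266897] 0.4 0.0187
```

View pics/top.png

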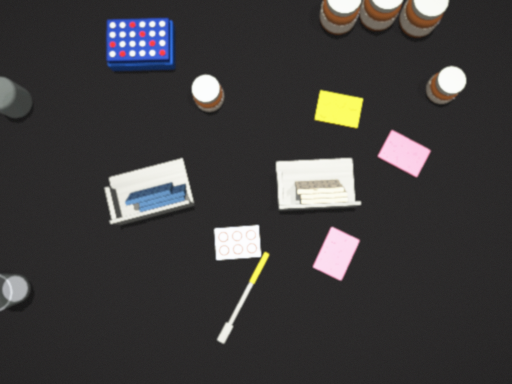

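View pics/scene.png

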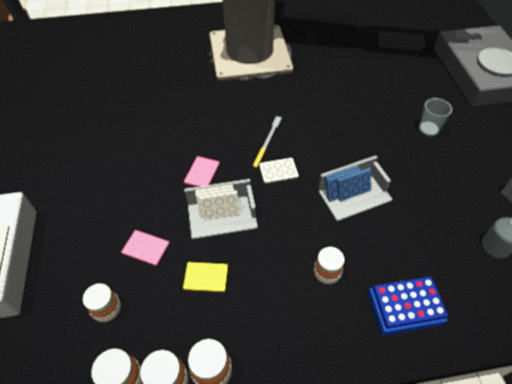

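The top view shows the white-plate holder at about (317,184). The possible mix-ups are the blue-plate holder (150,192), the flat white plate (237,242), pink cards (404,153) and (336,253), and a yellow card (339,109). I choose the holder at (317,184), since it holds the white row, and check it in one close crop from both views.

```bash
python3 - <<'E'
from h import *
a=cv2.imread('pics/top.png')[150:220,265:370];b=cv2.imread('pics/scene.png')[170:245,175:268]
a=cv2.resize(a,None,fx=4,fy=4,interpolation=cv2.INTER_CUBIC);b=cv2.resize(b,None,fx=4,fy=4,interpolation=cv2.INTER_CUBIC)
c=np.zeros((300,420+372,3),np.uint8);c[:280,:420]=a;c[:300,420:]=b
cv2.imwrite('pics/crop.png',c)
E
```

```text
(no output)
```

View pics/crop.png

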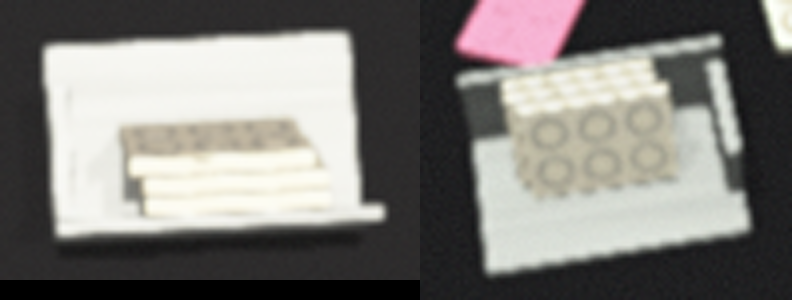

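The close crop confirms it: three white plates lean toward the backstop, with the cheek on the left in the top view (+y). Next I get the holder's pose from its corners.

```bash
python3 - <<'E'
from h import *
from scipy.optimize import least_squares
a=camera('top');b=camera('scene')
T=lambda u,v:(265+u/4-.4,150+v/4-.4); S=lambda u,v:(175+(u-420)/4-.4,170+v/4-.4)
obs=[(a,T(43,45),(.048,.07,.006)),(a,T(350,33),(.048,-.07,.006)),(b,S(488,273),(.048,-.07,.006)),(b,S(750,232),(.048,.07,.006)),
 (b,S(722,37),(-.042,.07,.06)),(b,S(457,74),(-.042,-.07,.06)),(a,T(386,220),(-.042,-.07,.06)),(a,T(56,239),(-.042,.07,.06))]
def W(x,P):
    c,s=np.cos(x[2]),np.sin(x[2]);return np.array([x[0]+c*P[0]-s*P[1],x[1]+s*P[0]+c*P[1],P[2]])
f=lambda x:np.concatenate([proj(p,W(x,P))-uv for p,uv,P in obs])
r=least_squares(f,[.57,-.13,0],loss='soft_l1');print(r.x,np.degrees(r.x[2]));print(r.fun.reshape(-1,2).round(1))
x=r.x
def toH(p,uv,z):
    q=onz(p,uv,z);c,s=np.cos(x[2]),np.sin(x[2]);d=q[:2]-x[:2];return np.array([c*d[0]+s*d[1],-s*d[0]+c*d[1]]).round(4)
# plate tops z: 6+56cos22=58 ; 
for n,uv in dict(o_l=T(130,162),o_r=T(312,162),m_l=T(143,186),m_r=T(330,186),i_l=T(145,206),i_r=T(330,206)).items():print(n,toH(a,uv,.058))
for n,uv in dict(o_r=S(513,112),o_l=S(668,88),m_r=S(505,100),m_l=S(660,76),i_r=S(503,83),i_l=S(655,61)).items():print(n,toH(b,uv,.058))
print('foot outer top',toH(a,T(120,127),.007),toH(a,T(295,120),.007),'scene',toH(b,S(540,200),.009),toH(b,S(675,178),.009))
E
```

```text
[ 0.55924645 -0.14643591  0.01879706] 1.076992207208496
[[ 0.7  0.6]
 [-0.2  0.2]
 [ 0.1 -0. ]
 [ 0.3 -0.3]
 [-0.4  0.1]
 [ 0.6  0.5]
 [-0.4  0.2]
 [ 0.5 -1. ]]
o_l [-0.0117  0.0374]
o_r [-0.0152 -0.0409]
m_l [-0.0223  0.0323]
m_r [-0.0259 -0.048 ]
i_l [-0.031   0.0319]
i_r [-0.0345 -0.0475]
o_r [-0.0149 -0.0446]
o_l [-0.0153  0.0373]
m_r [-0.0233 -0.0479]
m_l [-0.0239  0.0343]
i_r [-0.0346 -0.0479]
i_l [-0.0342  0.0332]
foot outer top [0.0094 0.0377] [ 0.0091 -0.0426] scene [ 0.0099 -0.0384] [0.0094 0.0351]
```

```bash
cat >> h.py <<'E'
from scipy.spatial.transform import Rotation as Ro
HX=np.array([.5592,-.1464,.0188])
def plan(hx,hy,z,flip=None,dyaw=0):
    s=sense();R=Ro.from_quat(s['tool_rot']);y=HX[2]+dyaw;c,n=np.cos(HX[2]),np.sin(HX[2])
    P=np.array([HX[0]+c*hx-n*hy,HX[1]+n*hx+c*hy,z])
    best=None
    for k in(1,-1):
        Y=k*np.array([-np.sin(y),np.cos(y),0]);X=np.array([0,0,-1.]);G=Ro.from_matrix(np.c_[X,Y,np.cross(X,Y)])
        rv=(R.inv()*G).as_rotvec()
        if best is None or np.linalg.norm(rv)<np.linalg.norm(best): best=rv
    print('shift cm',(R.inv().apply(P-s['ee_pos'])*100).round(2),'rv',best.round(3))
def where():
    s=sense();d=s['ee_pos']-[HX[0],HX[1],0];R=Ro.from_euler('z',HX[2]);print('t',s['clock'],'holder-frame tcp',R.inv().apply(d).round(4),'F',R.inv().apply(s['wrist_force']).round(1),'w',s['grip_width'])
E
python3 -c "
from h import *
where();plan(.045,-.005,.15);print(Ro.from_quat(sense()['tool_rot']).as_matrix().round(2))"
```

```text
t 0.5 holder-frame tcp [-0.4122  0.7393  0.2313] F [0.1 0.5 0.3] w 0.08558662096697241
shift cm [  8.13 -61.26  62.26] rv [-0.243  0.     0.   ]
[[ 0.    0.22  0.98]
 [-0.    0.98 -0.22]
 [-1.   -0.    0.  ]]
```

Call:
send_rows --targets "5 -61.3 62.3 -0.243 0 0;5 -61.3 62.3 -0.243 0 0;5 -61.3 62.3 -0.243 0 0;5 -61.3 62.3 -0.243 0 0;5 -61.3 62.3 -0.243 0 0;5 -61.3 62.3 -0.243 0 0;5 -61.3 62.3 -0.243 0 0;5 -61.3 62.3 -0.243 0 0;5 -61.3 62.3 -0.243 0 0;5 -61.3 62.3 -0.243 0 0;5 -61.3 62.3 -0.243 0 0;5 -61.3 62.3 -0.243 0 0" --fingers -0.1

```text
clock: 2.0
ee_pos: [0.538, -0.0475, 0.1887]
tool_rot: [-0.007, 0.707, 0.007, 0.707]
wrist_force: [0.4, 1.0, 0.4]
grip_width: 0.0472
```

Call:
send_rows --targets "0 0 0 0 0 0"

```text
clock: 2.12
ee_pos: [0.5389, -0.0512, 0.1877]
tool_rot: [-0.005, 0.707, 0.005, 0.707]
wrist_force: [-0.7, 0.1, -0.5]
grip_width: 0.0468
```

```bash
python3 -c "
from h import *
where();plan(.045,-.005,.10)"
```

```text
t 2.125 holder-frame tcp [-0.0185  0.0955  0.1877] F [-0.7  0.1 -0.5] w 0.04681679810276377
shift cm [  8.77 -10.02   6.39] rv [-0.004 -0.     0.001]
```

Call:
send_rows --targets "3 -10 6.4 0 0 0;3 -10 6.4 0 0 0;3 -10 6.4 0 0 0;3 -10 6.4 0 0 0"

```text
clock: 2.62
ee_pos: [0.6041, -0.1496, 0.1575]
tool_rot: [-0.005, 0.707, 0.005, 0.707]
wrist_force: [-0.1, 1.3, 0.5]
grip_width: 0.0473
```

```bash
python3 -c "
from h import *
where();plan(.045,-.005,.012);p=camera('wrist');save(p,'w1');print(-p['R'].T@p['t'])
for P in [(.048,.07,.006),(.048,-.07,.006),(-.036,.062,.046)]:
    print(proj(p,Ro.from_euler('z',HX[2]).apply(P)+[HX[0],HX[1],0]))"
```

```text
t 2.625 holder-frame tcp [ 0.0448 -0.004   0.1575] F [-0.1  1.3  0.5] w 0.04732894077554858
shift cm [14.55 -0.1   0.03] rv [-0.005 -0.001 -0.   ]
[ 0.5203993  -0.15333668  0.29839052]
[326.5686846  174.85341418]
[191.63656785 175.41436345]
[336.43579696  89.92310751]
```

View pics/w1.png

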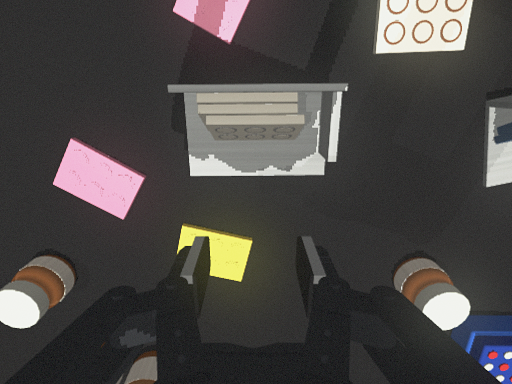

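The wrist view agrees with the fitted pose: the floor corners appear at (190,176) and (325,175), and the row is at (250,115) with its foot towards me. I descend outside the foot.

Call:
send_rows --targets "10 -0.1 0 0 0 0;10 -0.1 0 0 0 0;13 -0.1 0 0 0 0;14 -0.1 0 0 0 0;14.6 -0.1 0 0 0 0;14.6 -0.1 0 0 0 0"

```text
clock: 3.42
ee_pos: [0.6052, -0.1502, 0.0138]
tool_rot: [-0.006, 0.706, 0.005, 0.708]
wrist_force: [-0.6, -0.1, 0.7]
grip_width: 0.0469
```

```bash
python3 -c "
from h import *
where()"
```

```text
t 3.425 holder-frame tcp [ 0.046  -0.0046  0.0138] F [-0.6 -0.1  0.7] w 0.04685887501592441
```

Call:
send_rows --targets "0.2 0 -1.5 0 0 0;0.2 0 -2 0 0 0;0.2 0 -2.4 0 0 0;0.2 0 -2.7 0 0 0;0.2 0 -3 0 0 0;0.2 0 -3.3 0 0 0;0.2 0 -3.6 0 0 0;0.2 0 -3.9 0 0 0"

```text
clock: 4.42
ee_pos: [0.5659, -0.1507, 0.0116]
tool_rot: [-0.006, 0.706, 0.005, 0.708]
wrist_force: [1.3, 0.3, -1.5]
grip_width: 0.0467
```

```bash
python3 -c "
from h import *
where()"
```

```text
t 4.425 holder-frame tcp [ 0.0067 -0.0044  0.0116] F [ 1.3  0.2 -1.5] w 0.04667731978019062
```

Call:
send_rows --targets "0 0 -0.2 0 0 0;0 0 -0.4 0 0 0;0 0 -0.5 0 0 0;0 0 -0.5 0 0 0"

```text
clock: 4.92
ee_pos: [0.5612, -0.1508, 0.0117]
tool_rot: [-0.006, 0.706, 0.005, 0.708]
wrist_force: [3.3, -0.3, -2.2]
grip_width: 0.0468
```

```bash
python3 - <<'E'
from h import *
where();a=camera('top');w=camera('wrist')
A=cv2.resize(a['pixels'][140:230,255:380],(500,360),interpolation=cv2.INTER_CUBIC)
B=w['pixels'][200:384,:]
B=w['pixels']; B=cv2.resize(B,(480,360))[:, 90:390]
cv2.imwrite('pics/c2.png',np.hstack([A,B])[:,:,::-1])
E
```

```text
t 4.925 holder-frame tcp [ 0.0019 -0.0044  0.0117] F [ 3.3 -0.3 -2.2] w 0.046768999150858206
```

View pics/c2.png

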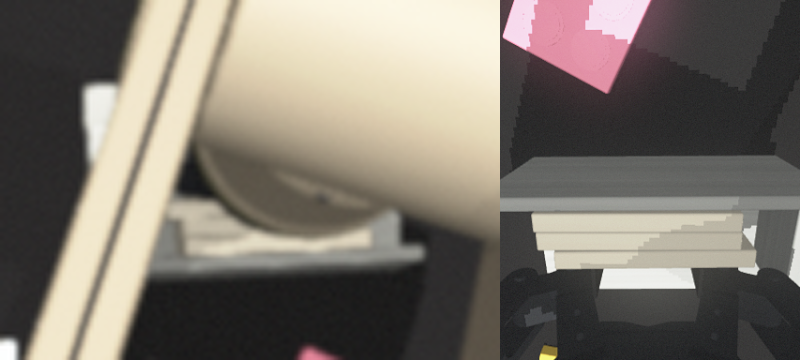

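Plates are now close to upright, with the tops at the backstop. I back out, lift, and go round to the -y side with shut fingers.

Call:
send_rows --targets "0 0 1.5 0 0 0;0 0 3.5 0 0 0;-3 0 3.5 0 0 0;-8 0 3.5 0 0 0;-10 -4 3 0 0 0;-10 -9 1 0 0 0;-10 -9 -2.4 0 0 0;-10 -9 -2.4 0 0 0;-10 -9 -2.4 0 0 0" --fingers 1 --newtons 20

```text
clock: 6.15
ee_pos: [0.5386, -0.241, 0.1119]
tool_rot: [-0.006, 0.706, 0.005, 0.708]
wrist_force: [0.2, 0.2, -0.4]
grip_width: 0.0002
```

```bash
python3 - <<'E'
from h import *
where();plan(-.0225,-.09,.012);w=camera('wrist');a=camera('top');save(w,'w3')
A=cv2.resize(a['pixels'][140:230,255:380],(500,360),interpolation=cv2.INTER_CUBIC)
B=cv2.resize(w['pixels'],(480,360))[:, 180:480]
cv2.imwrite('pics/c3.png',np.hstack([A,B])[:,:,::-1])
E
```

```text
t 6.15 holder-frame tcp [-0.0224 -0.0942  0.1119] F [ 0.2  0.2 -0.4] w 0.00024337436335090403
shift cm [ 9.99  0.43 -0.03] rv [-0.003  0.002  0.001]
```

View pics/c3.png

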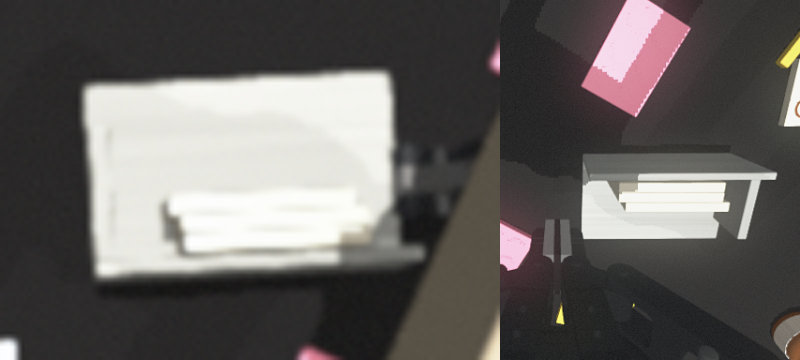

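Plates stand upright. I descend beside them and push toward the cheek.

Call:
send_rows --targets "6 0.2 0 0 0 0;9 0.2 0 0 0 0;9.8 0.2 0 0 0 0;9.8 0.2 0 0 0 0;9.8 1.5 0 0 0 0;9.8 2.2 0 0 0 0;9.8 2.7 0 0 0 0;9.8 3.2 0 0 0 0"

```text
clock: 7.25
ee_pos: [0.5403, -0.2098, 0.0158]
tool_rot: [-0.007, 0.705, 0.005, 0.709]
wrist_force: [0.0, -5.6, 6.9]
grip_width: 0.0003
```

Call:
send_rows --targets "0 0.4 0 0 0 0;0 0.8 0 0 0 0;0 1.2 0 0 0 0;0 1.6 0 0 0 0;0 2 0 0 0 0"

```text
clock: 7.88
ee_pos: [0.5416, -0.1937, 0.0177]
tool_rot: [-0.01, 0.704, 0.002, 0.711]
wrist_force: [0.3, -28.9, 7.2]
grip_width: -0.0001
```

```bash
python3 - <<'E'
from h import *
where();w=camera('wrist');save(w,'w4')
E
```

```text
t 7.875 holder-frame tcp [-0.0185 -0.047   0.0177] F [ -0.2 -28.9   7.2] w -0.00012608725649413516
```

View pics/w4.png

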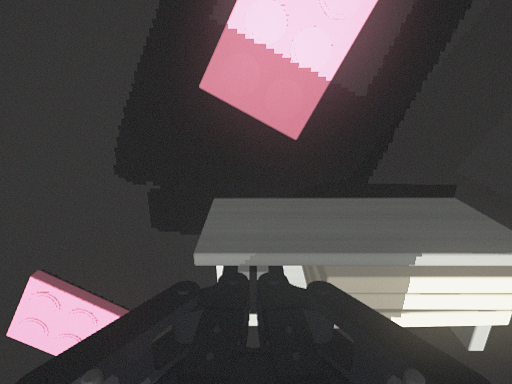

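```bash
python3 - <<'E'
from h import *
w=camera('wrist');where();b=camera('scene')
H=lambda P:Ro.from_euler('z',HX[2]).apply(P)+[HX[0],HX[1],0]
for n,P in dict(bs_r_in=(-.036,-.07,.06),bs_r_out=(-.042,-.07,.06),o_r48=(-.012,-.044,.062),o_r18=(-.012,-.018,.062),i_r18=(-.03,-.018,.062),o_bot18=(-.012,-.018,.006),ck=(.024,.062,.046)).items():print(n,proj(w,H(P)).round(0),proj(b,H(P)).round(0))
s=sense();print(s['wrist_torque'],s['joint_efforts'])
A=cv2.resize(b['pixels'][150:250,170:280],(495,450),interpolation=cv2.INTER_CUBIC)
cv2.imwrite('pics/c5.png',A[:,:,::-1])
E
```

```text
t 7.975 holder-frame tcp [-0.0187 -0.0448  0.0174] F [ 0.6 -4.7 10.6] w 0.0001814391518998194
bs_r_in [197. 267.] [185. 191.]
bs_r_out [196. 254.] [184. 189.]
o_r48 [263. 320.] [198. 198.]
o_r18 [326. 320.] [211. 196.]
i_r18 [330. 283.] [210. 189.]
o_bot18 [305. 248.] [213. 211.]
ck [473. 353.] [251. 208.]
[-0.69453389  0.04348137 -0.00142039] [ 3.33664678e+00 -5.04875743e+01 -3.69442105e+01  1.40360266e+00
  6.39770720e-01  3.44610529e-02]
```

View pics/c5.png

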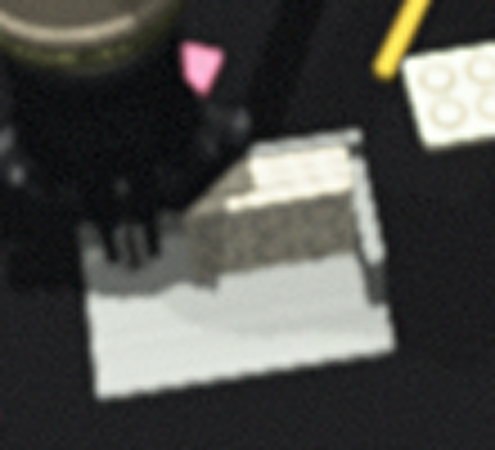

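The plates' right edge now sits at scene pixel (211,199), where the projection puts a row butted on the cheek, and the force rose to 29 N at the end, so they look butted. I withdraw sideways, lift, and check.

Call:
send_rows --targets "0 -1 0 0 0 0;0 -3 0 0 0 0;0 -4.5 0 0 0 0;-6 -4.5 0 0 0 0;-10 -4.5 2 0 0 0;-10 -4.5 8 0 0 0;-10 -4.5 8 0 0 0;-10 -4.5 8 0 0 0"

```text
clock: 9.02
ee_pos: [0.6203, -0.2346, 0.1169]
tool_rot: [-0.007, 0.705, 0.004, 0.709]
wrist_force: [0.1, 0.1, -0.2]
grip_width: 0.0001
```

```bash
python3 - <<'E'
from h import *
where();a=camera('top');b=camera('scene');w=camera('wrist')
A=cv2.resize(a['pixels'][150:220,265:365],(400,280),interpolation=cv2.INTER_CUBIC)
B=cv2.resize(b['pixels'][170:240,175:275],(400,280),interpolation=cv2.INTER_CUBIC)
C=np.zeros((300,800,3),np.uint8);C[:,:400]=cv2.resize(w['pixels'],(400,300))
cv2.imwrite('pics/c6.png',np.vstack([np.hstack([A,B]),C])[:,:,::-1])
E
```

```text
t 9.025 holder-frame tcp [ 0.0594 -0.0893  0.1169] F [ 0.1  0.1 -0.2] w 0.0001450460721622174
```

View pics/c6.png

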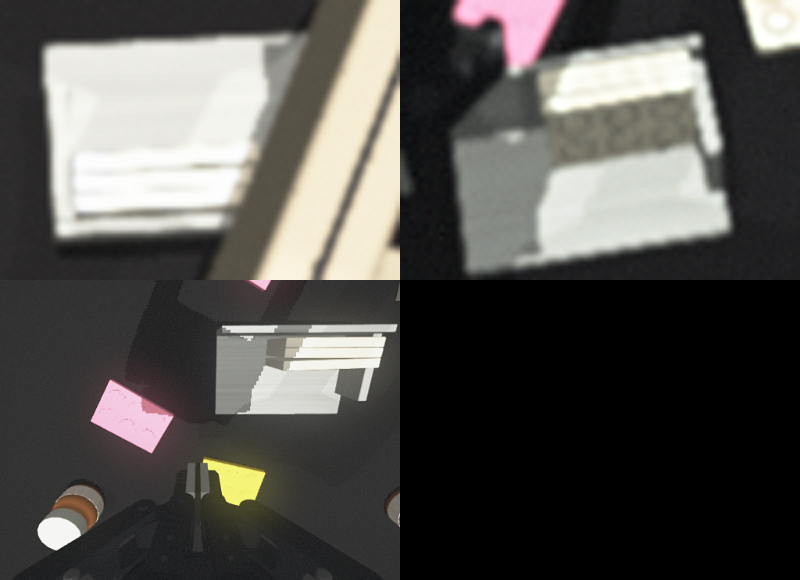

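Left edges of all three line up with the cheek. I measure the row numerically before deciding on a final squaring push.

```bash
python3 - <<'E'
from h import *
a=camera('top');b=camera('scene')
T=lambda u,v:(265+u/4-.4,150+v/4-.4); S=lambda u,v:(175+(u-400)/4-.4,170+v/4-.4)
x=HX
def toH(p,uv,z):
    q=onz(p,uv,z);c,s=np.cos(x[2]),np.sin(x[2]);d=q[:2]-x[:2];return np.array([c*d[0]+s*d[1],-s*d[0]+c*d[1]]).round(4)
print('top outer edge L',toH(a,T(73,151),.062),'R',toH(a,T(230,147),.062),'inner',toH(a,T(73,213),.062))
print('scene outer top R',toH(b,S(552,112),.062),'L',toH(b,S(695,90),.062),'foot R',toH(b,S(553,168),.006),'L',toH(b,S(697,146),.006))
for c in(73,110,150,190):
  g=cv2.resize(a['pixels'][150:220,265:365],(400,280),interpolation=cv2.INTER_CUBIC)[125:240:4,c].mean(1).astype(int);print(c,g)
E
```

```text
top outer edge L [-0.0062  0.0618] R [-0.0075 -0.0056] inner [-0.0329  0.0631]
scene outer top R [-0.0062 -0.0143] L [-0.0065  0.0611] foot R [-0.0093 -0.0186] L [-0.0091  0.0612]
73 [241 242 242 242 243 240 236 230 229 230 228 222 220 226 230 229 218 215
 225 227 226 223 211 200 210 227 229 196 121]
110 [230 231 231 230 230 228 225 237 250 252 252 242 234 248 252 252 249 246
 250 252 251 233 167 177 220 230 205 132  74]
150 [230 231 231 230 229 228 239 250 252 252 242 228 244 252 252 246 242 250
 252 252 241 167 126 171 218 228 200 126  67]
190 [231 232 234 235 238 244 249 251 252 246 216 224 247 252 252 245 241 249
 252 252 238 172 178 222 231 208 137  78  49]
```

The row stands 2–3 mm off the backstop: outer top at x≈-6.5 mm, foot at x≈-9 mm, edges at y≈+61 to 63 mm. A light squaring push with vertical fingers will pack it.

Call:
send_rows --targets "0 5 0 0 0 0;0 10.7 0 0 0 0;0 10.7 0 0 0 0;4 10.7 -0.5 0 0 0;9 10.7 -0.5 0 0 0;9 10.7 -0.5 0 0 0;9 10.7 -0.5 0 0 0" --fingers 0.2

```text
clock: 10.15
ee_pos: [0.6156, -0.1292, 0.0301]
tool_rot: [-0.008, 0.703, 0.003, 0.711]
wrist_force: [0.1, 0.3, -0.4]
grip_width: 0.0339
```

Call:
send_rows --targets "0 0 -1.5 0 0 0;0 0 -3 0 0 0;0 0 -3.6 0 0 0;0 0 -4 0 0 0;0 0 -4.4 0 0 0;0 0 -4.7 0 0 0;0 0 -4.9 0 0 0"

```text
clock: 11.02
ee_pos: [0.5664, -0.1299, 0.0295]
tool_rot: [-0.008, 0.703, 0.003, 0.711]
wrist_force: [-0.4, -0.7, 0.9]
grip_width: 0.034
```

```bash
python3 -c "
from h import *
where()"
```

```text
t 11.025 holder-frame tcp [0.0075 0.0164 0.0295] F [-0.4 -0.7  0.9] w 0.033998910839969934
```

Call:
send_rows --targets "0 0 -0.2 0 0 0;0 0 -0.4 0 0 0;0 0 -0.5 0 0 0;0 0 -0.6 0 0 0;0 0 -0.6 0 0 0"

```text
clock: 11.65
ee_pos: [0.5604, -0.13, 0.0295]
tool_rot: [-0.008, 0.703, 0.003, 0.711]
wrist_force: [0.2, 1.3, 0.0]
grip_width: 0.0342
```

```bash
python3 -c "
from h import *
where()"
```

```text
t 11.65 holder-frame tcp [0.0015 0.0164 0.0295] F [0.3 1.3 0. ] w 0.03423532091199666
```

Call:
send_rows --targets "0 0 -0.1 0 0 0;0 0 -0.2 0 0 0;0 0 -0.2 0 0 0"

```text
clock: 12.02
ee_pos: [0.559, -0.13, 0.0296]
tool_rot: [-0.008, 0.703, 0.003, 0.711]
wrist_force: [4.8, 0.1, -2.1]
grip_width: 0.0343
```

Call:
send_rows --targets "0 0 -0.1 0 0 0;0 0 -0.2 0 0 0;0 0 -0.2 0 0 0"

```text
clock: 12.4
ee_pos: [0.5583, -0.1299, 0.0299]
tool_rot: [-0.008, 0.702, 0.003, 0.712]
wrist_force: [11.2, 0.3, -6.2]
grip_width: 0.0338
```

```bash
python3 - <<'E'
from h import *
where();w=camera('wrist')
B=cv2.resize(w['pixels'][150:384],(800,366))
cv2.imwrite('pics/c7.png',B[:,:,::-1])
E
```

```text
t 12.4 holder-frame tcp [-0.0006  0.0165  0.0299] F [11.2  0.1 -6.2] w 0.03384796589534531
```

View pics/c7.png

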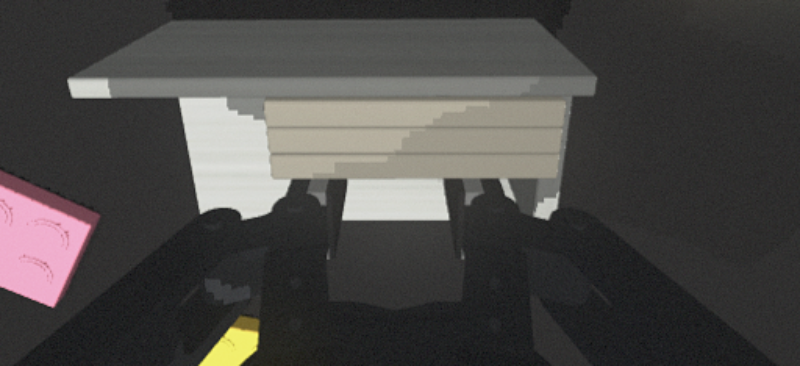

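The row is packed flat against the backstop and the cheek (plates at (265..565, 100..178) in the crop), and the 11 N reaction confirms it. I withdraw and check.

Call:
send_rows --targets "0 0 0.2 0 0 0;0 0 0.6 0 0 0;0 0 2 0 0 0;0 0 5 0 0 0;-8 0 5 0 0 0;-12 0 8 0 0 0;-12 0 10 0 0 0;-12 -10 12 0 0 0;-12 -18 12 0 0 0;-12 -18 12 0 0 0;-12 -18 12 0 0 0"

```text
clock: 13.82
ee_pos: [0.6777, -0.3123, 0.1518]
tool_rot: [-0.006, 0.702, 0.001, 0.712]
wrist_force: [1.1, 1.2, -0.1]
grip_width: 0.0343
```

```bash
python3 - <<'E'
from h import *
where();a=camera('top');b=camera('scene')
A=cv2.resize(a['pixels'][150:220,265:365],(400,280),interpolation=cv2.INTER_CUBIC)
B=cv2.resize(b['pixels'][170:240,175:275],(400,280),interpolation=cv2.INTER_CUBIC)
cv2.imwrite('pics/c8.png',np.hstack([A,B])[:,:,::-1])
E
```

```text
t 13.825 holder-frame tcp [ 0.1154 -0.1681  0.1518] F [ 1.1  1.2 -0.1] w 0.034308643120321336
```

View pics/c8.png

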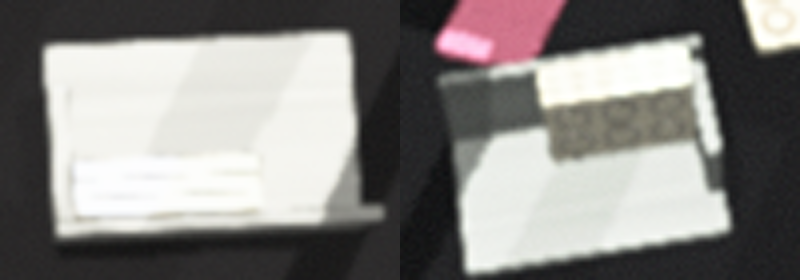

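All three are upright, packed and butted: in the top crop the left ends sit at column 73, at the cheek, and the gap to the backstop has closed. The arm is clear.

```bash
python3 -c "
from h import *
print(finish_job())"
```

```text
the job is handed in; nothing more can be done
None
```

I pushed the row's feet in with two spread fingers until the plates stood upright. I then pushed the plates sideways against the cheek with shut fingers, and finished with a light squaring push that packed them against the backstop. The job was handed in at about 13.9 s.

- **Final views:** the last top and scene pictures show all three white plates upright. Their ends are in line at the cheek, the gap to the backstop has closed, and the arm is clear of everything. I judged these by eye. The last numeric fit, taken before the squaring push, put the edges at y ≈ +61 to 63 mm (the cheek is at 62) and the outer foot at x ≈ -9 mm.
- **Squaring push:** it stopped against an 11 N reaction, with the finger face within about 1 mm of where a packed row would be.
- **Sideways push:** this did not go quite as planned. The gripper's wide knuckles seem to have met the plates instead of the fingertips. The sideways force reached 29 N, below the 40 N limit, and the pictures afterwards showed no harm.

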